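Clip the work light onto the bracket's D-ring

ROBOT

A 7-joint arm with a two-finger parallel gripper is mounted at the origin on the work surface. World frame = base frame: x ahead of the robot, y to its left, z up, the work surface at z = 0. Lengths are in m, angles in rad, forces in N, time in s.
With the tool pointing down it reaches from about 0.4 to 0.85 m from the base axis. Payload 10.4 kg.
Tool frame: the origin (TCP) lies at the very end of the fingers, on their centre line; the grasp point (between the pads) lies 19 mm behind it; z points along the fingers, y is the line along which they close (so a half turn about z gives the same grasp; the last joint's range is limited). The gripper opens to 87 mm and grips with 3 to 60 N. Pads are 19 mm wide; open, the fingers measure 117 mm over their backs; the gripper's body (75 mm by 190 mm) begins 51 mm behind the grasp point.
Start: joints at [-1.212, 0.332, -0.065, 1.46, 0.022, 1.35, -0.088], TCP at [0.233, 0.58, 0.223] pointing down, gripper open.
Joint ranges: [-2.6, 2.6], [-0.5, 2.12], [-1.47, 1.34], [0.16, 2.42], [-1.27, 4.41], [0.06, 2.06], [-2.6, 2.6]. Speed limits (rad/s): [2.22, 2.22, 2.79, 2.79, 3.14, 3.14, 3.14].

INTERFACE

Orientations are given as a unit quaternion [x, y, z, w].
In Python, from station import ctrl gives the robot as it stands.
- The arm moves only by the shell command python3 -m inch 'ROWS' [FORCE]. ROWS is JSON, a list of rows, each an object with "hand": the opening, from -1 (shut) to 1 (fully open); "translation": the shift along the tool's x, y, z in mm, a list of three; "dr": the turn, a rotation vector about the tool's x, y, z in degrees, a list of three. In form: [{"hand": hand, "translation": [dx, dy, dz], "dr": [ax, ay, az]}, ...]. A call has 1 to 20 rows; each row shifts and turns the commanded pose from where the row before left it, along the tool's axes as they then stand; what a row does not reach is not made up. A row lasts 1/12 s, in which the tool goes at most 41.7 mm and 7.16 degrees, less where a joint would pass 70% of its speed; a pose out of reach is approached as far as the arm can. A call is refused whole if a number of a shift passes 41.7 or a number of a turn 7.16, either way. A call with a gripper value outside its range is refused whole. The fingers move at their own pace and stop on an object; FORCE is the grip in N (left out, the last holds). Time passes only in rows, so rows that do not move let the fingers close. It gives the time, the measured TCP pose, the force, the opening and the grip force at its end, in the units of the state.
- ctrl.get_state(): the state, without advancing time (a new reading comes with each control period).
- ctrl.capture(name): name is "scene" or "top" or "wrist"; returns the picture (480x640x3 uint8, red, green, blue); there is no depth.
- ctrl.camera_params(name): a dict with "fx", "fy", "cx", "cy" (pixels), "T" (4x4, takes a point from camera to world coordinates); the wrist camera has in their place "T_tool_cam" (4x4, takes a point from camera to tool coordinates, whose origin is the TCP and whose axes are the flange's). Camera axes: x right, y down, z forward; pixel columns grow to the right and rows downward; lengths in m; the calibration is good to about 2 mm. The wrist camera is an equidistant fisheye: a pixel r from the principal point sees the ray r / f radians off the axis. A picture is of the moment at which its call begins: read the wrist's pose just before it. camera_params takes no time and is no camera call.
- ctrl.sign_off(): hands the job in; it is judged then, once.
The state is a dict: "t": time; "joint_pos": joint angles; "joint_vel": joint speeds; "joint_efforts": joint torques, N m; "ee_pos": TCP position; "tcp_rot": TCP orientation; "force": force on the tool from outside, world axes, zero at the start; "torque": the same for the moment, N m; "finger_gap": opening from 0.0 (shut) to 1.0 (fully open); "finger_force": force on a finger pad.
Only numpy, scipy, OpenCV 4.12 (cv2) and the standard library are available. Lean on these libraries where they do the work, as an engineer would, in place of code of your own. Each camera call takes 0.05 s, during which the arm holds its last target. There are 200 camera calls.

TASK

Pick up the small work light that stands on the bench and clip its snap hook onto the horizontal D-ring of the bracket: push the sprung gate against the ring's straight front bar until the bar is inside the hook and the gate has snapped shut behind it. Be gentle with the ring, its spring mount gives way as you push and is delicate. Leave the light hanging still from the ring over the red board, let go of it, and do not knock over or shove the other things on the bench.

Things in the scene. Friction and masses are not known exactly. Their poses are not given: they have to be found in the camera images.
- light: the work light, 167 mm tall, about 0.25 kg, standing on its lens: black head 48 mm in diameter to z = 22 mm, black neck 34 mm to z = 50 mm, then a steel snap hook and a grip tab. Origin at the centre of its underside, z up, x towards the gate side of the hook; the hook lies in the light's xz plane
- tab (a point): the middle of the flat steel grip tab above the crown, 147 mm above the light's underside; the tab is 28 mm along the light's x, 10 mm thick along its y, from z = 120 to 167 mm
- throat (a point): inside the top of the hook, x = 0, z = 105 mm of the light: where the ring's bar must end up. Hook of 10 mm round bar: sill at z = 58 mm, closed spine at -x (inner face x = -10 mm), arched crown (inner peak z = 113 mm at x = 0), nose coming down at x = 10 to 20 mm, its end at z = 94 mm; the mouth between sill and nose is shut by the gate
- gate (a joint): the gate's angle: 0 shut, stop at 0.85 rad; sprung shut. A bar pressed 20 mm above the hinge begins to open it at 4 N and clears the nose (0.67 rad) at 4 to 7 N of level push, the light then being drawn down by 3 to 8 N; after that the bar must rise in the hook (the light sink 15 to 20 mm) past the gate's free end for the gate to snap shut beneath it
- eye: the steel D-ring of 8 mm round bar, level, 170 mm above the bench; origin at the middle of its straight front bar along y (44 mm clear); x points from the bar through the ring (38 mm) to the post. Damped spring mount: gives 1 mm along +x for every 0.25 N, hard stop at 35 mm, returns when let go; rigid downwards. Over 30 N damages it, so set the light down on it, do not drop it
- bracket: the fixed bracket: black base plate 200 by 110 mm carrying a red circuit board below the ring (parts to 21 mm above the bench), post 115 mm behind the ring's bar, 186 mm high, grey sleeve from 80 mm behind the bar. Origin on the bench below the resting ring's bar, x from the bar to the post, z up
- tin: round brass-coloured tin, 72 mm in diameter, 42 mm high, origin at its underside; not to be disturbed
- spool: grey solder spool standing on its flange, 60 mm in diameter, 50 mm high, origin at its underside; not to be disturbed
- tray: white parts tray 160 by 110 by 50 mm, origin at its underside; not to be disturbed
- cutters: cutters with yellow handles lying flat, about 140 mm long, 16 mm high; not to be disturbed, origin on the bench near the joint
- magnifier: hand magnifier lying flat, lens 90 mm across, 14 mm high, handle 90 mm; not to be disturbed, origin below the lens centre
- gate_hinge (a point): the gate's hinge, x = 13 mm, z = 63 mm of the light. The gate is a steel finger 6 mm thick standing up from it, its free end at z = 92 mm just below the nose; it opens only inwards (free end towards the spine at -x). Press the bar on it about 20 mm above the hinge
- board: red circuit board 120 by 35 by 6 mm lying flat, origin at its underside; not to be disturbed
- foam: white slab 200 by 60 by 15 mm lying flat, origin at its underside; not to be disturbed
Mind the look-alikes: they are no part of the job. Of the things like the light, leave any that is yellow; of the rest the smaller one is meant.

How it is judged:
On the way, in this order (a step that is already met when the one before it is completed fails the run):
1. the light is lifted clear of the bench (height (world z) of light above 0.03 m), for 0.1 s.
2. the gate is pushed open by the ring (value of joint gate above 0.35 rad and contact force between light and eye above 1 N), for 0.02 s.
At the end, for the whole second after the job is handed in: the ring's front bar is inside the hook (within 9 mm of the light's axis along its x, between 95 and 114 mm above its underside, 22 mm along its y), the gate is shut (under 0.08 rad), the light hangs clear of the bench (over 40 mm), upright within 0.25 rad, still (under 0.06 m/s) and let go (value of joint gate below 0.08 rad and x of eye in the frame of light between -0.009 and 0.009 m and z of eye in the frame of light between 0.095 and 0.114 m and y of eye in the frame of light between -0.022 and 0.022 m and height (world z) of light above 0.04 m and angle between light's own z axis and vertical below 0.25 rad and linear speed of light below 0.06 m/s); the robot touches nothing.
It fails at once if the D-ring is loaded with more than 30 N (contact force between anything else and eye above 30 N).
It fails at once if the light is tipped over (angle between light's own z axis and vertical above 0.8 rad).
It fails at once if a bystander is shoved more than 30 mm (distance of any of tin, spool, tray, cutters, magnifier, board, foam from where it was at the start of the episode above 0.03 m).
It also fails if it takes over 59 s, if anything falls off the work surface, if the arm or the gripper's body presses on something with over 40 N, if the wrist force passes 120 N, or if a joint passes its speed limit or range.

## Working session

There is one attempt and no reset: what is moved stays moved. The work goes in short steps, Python scripts to look and compute and a shell command to move; the robot and the scene stay as the last step left them, time stands still between calls to the robot, and variables do not carry over. Pictures are saved under pics/ and viewed, at most 13 in all, crops included, and the job is handed in when it is done.

```bash
mkdir -p pics
cat > h.py <<'E'
import numpy as np,cv2
from station import ctrl
from scipy.spatial.transform import Rotation as R
def snap(n,f):
    im=ctrl.capture(n); cv2.imwrite('pics/'+f,im[:,:,::-1]); return im
def ray(n,u,v):
    p=ctrl.camera_params(n); T=np.array(p['T']); d=T[:3,:3]@np.array([(u-p['cx'])/p['fx'],(v-p['cy'])/p['fy'],1]); return T[:3,3],d
def onz(n,u,v,z):
    o,d=ray(n,u,v); return o+d*(z-o[2])/d[2]
def proj(n,P):
    p=ctrl.camera_params(n); T=np.array(p['T']); q=T[:3,:3].T@(np.array(P)-T[:3,3]); return p['fx']*q[0]/q[2]+p['cx'],p['fy']*q[1]/q[2]+p['cy']
def wtool(u,v):
    p=ctrl.camera_params('wrist');a=np.array([u-p['cx'],v-p['cy']]);f=p['fx'];r=np.hypot(*a);th=r/f
    d=np.r_[a/max(r,1e-9)*np.sin(th),np.cos(th)];T=np.array(p['T_tool_cam']);return T[:3,3],T[:3,:3]@d
def won(u,v,z,s=None):
    s=s or ctrl.get_state();o,d=wtool(u,v);Q=R.from_quat(s['tcp_rot']).as_matrix();o=Q@o+np.array(s['ee_pos']);d=Q@d;return o+d*(z-o[2])/d[2]
E
python3 - <<'E'
from h import *
s=ctrl.get_state();print(s['t'],s['ee_pos'],R.from_quat(s['tcp_rot']).as_matrix().round(3),s['finger_gap'],s['force'])
snap('scene','s1.png');snap('top','t1.png')
for n in('scene','top'):print(np.array(ctrl.camera_params(n)['T']).round(3),ctrl.camera_params(n)['fx'])
print(ctrl.camera_params('wrist'))
E
```

```text
0.0 [0.23272757 0.57964303 0.22175965] [[-0.928  0.373 -0.   ]
 [ 0.373  0.928 -0.001]
 [-0.    -0.001 -1.   ]] 1.0000490337199206 [-0.46148753 -0.57034972  0.05065806]
[[ 0.844  0.347 -0.409  1.031]
 [ 0.536 -0.513  0.67  -0.76 ]
 [ 0.023 -0.785 -0.619  0.866]
 [ 0.     0.     0.     1.   ]] 518.5523442370339
[[ 8.300e-02 -9.690e-01  2.310e-01  2.150e-01]
 [-9.970e-01 -8.100e-02  2.000e-02  2.800e-02]
 [-1.000e-03 -2.320e-01 -9.730e-01  1.517e+00]
 [ 0.000e+00  0.000e+00  0.000e+00  1.000e+00]] 597.0912789378336
{'fx': 371.64829954431775, 'fy': 371.64829954431775, 'cx': 322.1707225199962, 'cy': 237.6569554176453, 'T_tool_cam': array([[-4.84856784e-04, -9.64878076e-01, -2.62697664e-01,
         7.25724818e-02],
       [ 9.99999882e-01, -4.61613314e-04, -1.50196083e-04,
         2.00686142e-04],
       [ 2.36561685e-05, -2.62697706e-01,  9.64878187e-01,
        -1.62312971e-01],
       [ 0.00000000e+00,  0.00000000e+00,  0.00000000e+00,
         1.00000000e+00]])}
```

View pics/s1.png

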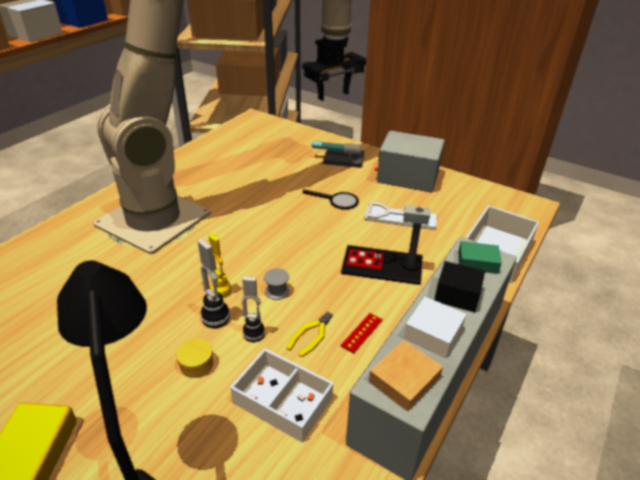

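View pics/t1.png

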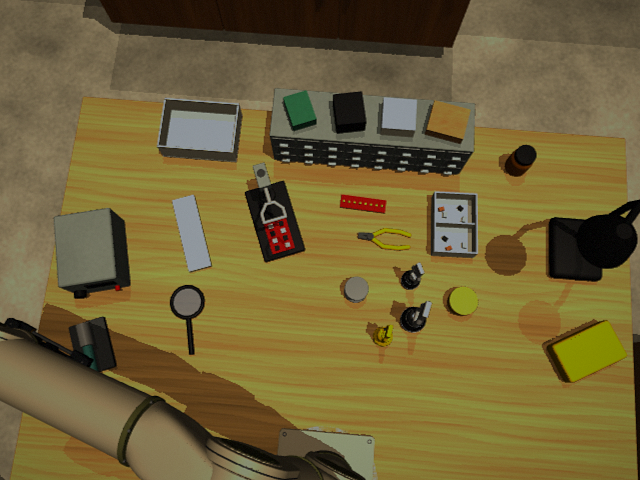

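The target is the smaller black light: scene (252,325), top (411,279). The ring is at about (273,212) in top, with its post towards (262,172). I'll enlarge both areas next.

Run:
```python
from h import *
s=cv2.imread('pics/s1.png');t=cv2.imread('pics/t1.png')
c=lambda i,x,y:cv2.resize(i[y:y+60,x:x+80],(400,300),interpolation=cv2.INTER_CUBIC)
cv2.imwrite('pics/c1.png',np.vstack([np.hstack([c(t,375,240),c(t,235,180)]),np.hstack([c(s,215,275),c(s,360,195)])]))
for n,u,v,z in(('top',411,281,.022),('scene',254,330,.022),('top',418,270,.167),('top',355,289,.05),('top',413,320,.03),('top',384,338,.02)):print(n,u,v,onz(n,u,v,z).round(3))
```

```text
top 411 281 [ 0.499 -0.183  0.022]
scene 254 330 [ 0.514 -0.187  0.022]
top 418 270 [ 0.498 -0.177  0.167]
top 355 289 [ 0.462 -0.041  0.05 ]
top 413 320 [ 0.399 -0.191  0.03 ]
top 384 338 [ 0.35  -0.123  0.02 ]
```

View pics/c1.png

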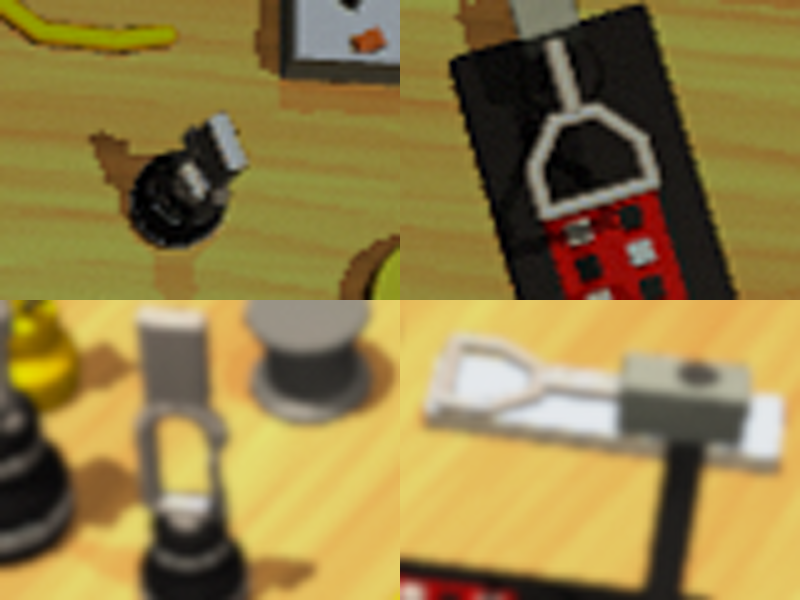

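```bash
python3 -m inch '[{"hand":1,"translation":[0,0,-40],"dr":[0,0,0]},{"hand":1,"translation":[0,0,-40],"dr":[0,0,0]},{"hand":1,"translation":[0,0,-40],"dr":[0,0,0]},{"hand":1,"translation":[-26,-30,0],"dr":[0,0,0]},{"hand":1,"translation":[-26,-30,0],"dr":[0,0,0]},{"hand":1,"translation":[-26,-30,0],"dr":[0,0,0]},{"hand":1,"translation":[-26,-30,0],"dr":[0,0,0]},{"hand":1,"translation":[-26,-30,0],"dr":[0,0,0]},{"hand":1,"translation":[-26,-30,0],"dr":[0,0,0]},{"hand":1,"translation":[-26,-30,0],"dr":[0,0,0]},{"hand":1,"translation":[-26,-30,0],"dr":[0,0,0]},{"hand":1,"translation":[-26,-30,0],"dr":[0,0,0]},{"hand":1,"translation":[-26,-30,0],"dr":[0,0,0]},{"hand":1,"translation":[-26,-30,0],"dr":[0,0,0]},{"hand":1,"translation":[-26,-30,0],"dr":[0,0,0]},{"hand":1,"translation":[-26,-30,0],"dr":[0,0,0]},{"hand":1,"translation":[-26,-30,0],"dr":[0,0,0]},{"hand":1,"translation":[-26,-30,0],"dr":[0,0,0]}]' 60
python3 - <<'E'
from h import *
s=ctrl.get_state();print(s['joint_pos'],s['ee_pos'])
q=lambda a,b:(a,b,)
for n,a,b in(('top',(264,223),(286,218)),):
  A,B=onz(n,*a,.17),onz(n,*b,.17);print('bar',A,B,(A+B)/2)
print('apex',onz('top',235+172/5,180+112/5,.17))
a,b=[onz('top',375+x/5,240+y/5,.167) for x,y in((218,115),(236,167))];print('tab',a,b,(a+b)/2,np.degrees(np.arctan2(*(a-b)[[1,0]])))
E
```

```text
t: 1.6
ee_pos: [0.4271, 0.015, 0.3424]
tcp_rot: [0.19, 0.982, 0.0, -0.0]
force: [1.1, 1.0, -0.3]
finger_gap: 0.999
finger_force: 0.0
[-0.72537245 -0.20757031  0.4964565   1.75503574  0.09791752  1.56953251
  0.95095915] [0.42709751 0.01499605 0.34242976]
bar [0.57944042 0.18725406 0.17      ] [0.59583392 0.13711351 0.17      ] [0.58763717 0.16218379 0.17      ]
apex [0.63067347 0.17982017 0.17      ]
tab [ 0.51466558 -0.17794625  0.167     ] [ 0.49095367 -0.18727929  0.167     ] [ 0.50280963 -0.18261277  0.167     ] 21.484676546809748
```

```bash
python3 -m inch '[{"hand":1,"translation":[-24,-26,0],"dr":[0,0,0]},{"hand":1,"translation":[-24,-26,0],"dr":[0,0,0]},{"hand":1,"translation":[-24,-26,0],"dr":[0,0,0]},{"hand":1,"translation":[-24,-26,0],"dr":[0,0,0]},{"hand":1,"translation":[-24,-26,0],"dr":[0,0,0]},{"hand":1,"translation":[-24,-26,0],"dr":[0,0,0]},{"hand":1,"translation":[0,0,0],"dr":[0,0,7]},{"hand":1,"translation":[0,0,0],"dr":[0,0,7]},{"hand":1,"translation":[0,0,0],"dr":[0,0,7]},{"hand":1,"translation":[0,0,0],"dr":[0,0,7]},{"hand":1,"translation":[0,0,0],"dr":[0,0,7]},{"hand":1,"translation":[0,0,0],"dr":[0,0,7]},{"hand":1,"translation":[0,0,0],"dr":[0,0,7]},{"hand":1,"translation":[0,0,0],"dr":[0,0,7]},{"hand":1,"translation":[0,0,0],"dr":[0,0,7]},{"hand":1,"translation":[0,0,0],"dr":[0,0,7]}]'
python3 -m inch '[{"hand":1,"translation":[0,0,0],"dr":[0,0,7]},{"hand":1,"translation":[0,0,0],"dr":[0,0,7]},{"hand":1,"translation":[0,0,0],"dr":[0,0,7]},{"hand":1,"translation":[0,0,0],"dr":[0,0,7]},{"hand":1,"translation":[0,0,0],"dr":[0,0,7]},{"hand":1,"translation":[0,0,0],"dr":[0,0,7]},{"hand":1,"translation":[0,0,10],"dr":[0,0,7]},{"hand":1,"translation":[0,0,20],"dr":[0,0,7]},{"hand":1,"translation":[0,0,20],"dr":[0,0,7]},{"hand":1,"translation":[0,0,20],"dr":[0,0,4]},{"hand":1,"translation":[0,0,0],"dr":[0,0,0]},{"hand":1,"translation":[0,0,0],"dr":[0,0,0]}]'
python3 - <<'E'
from h import *
s=ctrl.get_state();im=snap('wrist','w1.png');print(s['ee_pos'],R.from_quat(s['tcp_rot']).as_matrix().round(3),s['joint_pos'])
E
```

```text
t: 2.93
ee_pos: [0.5025, -0.1812, 0.3422]
tcp_rot: [0.721, 0.693, -0.0, -0.0]
force: [0.3, 0.2, -0.3]
finger_gap: 0.999
finger_force: 0.0
t: 3.93
ee_pos: [0.5022, -0.1811, 0.2723]
tcp_rot: [0.983, 0.185, -0.001, -0.0]
force: [0.2, -1.4, 0.7]
finger_gap: 1.001
finger_force: 0.0
[ 0.50215234 -0.18109374  0.27227649] [[ 0.932  0.363 -0.002]
 [ 0.363 -0.932  0.   ]
 [-0.002 -0.001 -1.   ]] [-0.68643703  0.1454871   1.05889712  1.66630249 -0.12793085  1.40659644
 -0.81037309]
```

View pics/w1.png

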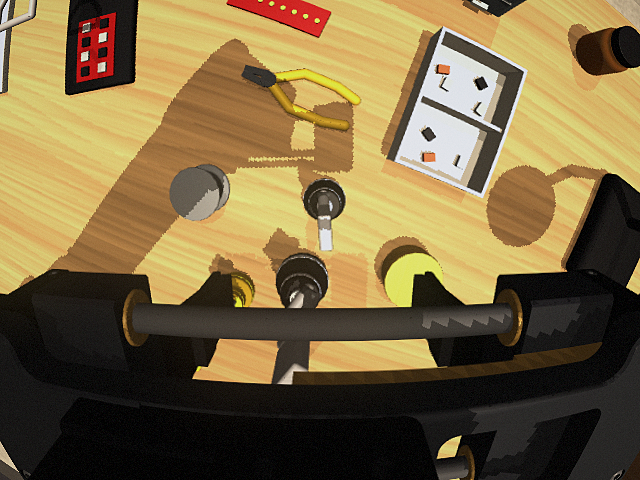

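Tab top face is centred at (326,240), nearly aligned with the image's vertical. The big light stands behind the gripper, with its tab at about (293,378).

Run:
```python
from h import *
for u,v in((326,240),(323,231),(328,250)):print(won(u,v,.167).round(4))
print('head',won(324,199,.022))
im=cv2.imread('pics/w1.png')
g=im[222:258,308:345].min(2);m=(g>150).astype('u1');n,l,st,c=cv2.connectedComponentsWithStats(m);k=1+st[1:,4].argmax()
ys,xs=np.where(l==k);P=np.array([won(x+308,y+222,.167)[:2] for x,y in zip(xs,ys)]).astype('f');r=cv2.minAreaRect(P*1000);print(r,c[k]+[308,222])
for z in(.19,.21,.23,.25):print(z,onz('scene',206,242,z),onz('top',427,308,z))
```

```text
[ 0.5    -0.1847  0.167 ]
[ 0.5057 -0.1801  0.167 ]
[ 0.4932 -0.189   0.167 ]
head [ 0.50653244 -0.18126836  0.022     ]
((500.5043029785156, -183.88546752929688), (17.41693115234375, 8.76657485961914), 27.133792877197266) [325.28571429 239.53469388]
0.19 [ 0.38086056 -0.16396753  0.19      ] [ 0.40872978 -0.19765519  0.19      ]
0.21 [ 0.40009576 -0.18161469  0.21      ] [ 0.40580514 -0.19424846  0.21      ]
0.23 [ 0.41933095 -0.19926186  0.23      ] [ 0.40288049 -0.19084173  0.23      ]
0.25 [ 0.43856614 -0.21690902  0.25      ] [ 0.39995585 -0.187435    0.25      ]
```

```bash
python3 -m inch '[{"hand":1,"translation":[0,1.5,30],"dr":[0,0,-1.5]},{"hand":1,"translation":[0,0,30],"dr":[0,0,0]},{"hand":1,"translation":[0,0,30],"dr":[0,0,0]},{"hand":1,"translation":[0,0,30],"dr":[0,0,0]},{"hand":1,"translation":[0,0,21],"dr":[0,0,0]},{"hand":1,"translation":[0,0,0],"dr":[0,0,0]},{"hand":1,"translation":[0,0,0],"dr":[0,0,0]}]' 
python3 -m inch '[{"hand":-0.2,"translation":[0,0,0],"dr":[0,0,0]},{"hand":-0.5,"translation":[0,0,0],"dr":[0,0,0]},{"hand":-0.6,"translation":[0,0,0],"dr":[0,0,0]},{"hand":-0.7,"translation":[0,0,0],"dr":[0,0,0]},{"hand":-0.8,"translation":[0,0,0],"dr":[0,0,0]},{"hand":-1,"translation":[0,0,0],"dr":[0,0,0]},{"hand":-1,"translation":[0,0,0],"dr":[0,0,0]},{"hand":-1,"translation":[0,0,0],"dr":[0,0,0]},{"hand":-1,"translation":[0,0,0],"dr":[0,0,0]},{"hand":-1,"translation":[0,0,0],"dr":[0,0,0]}]' 60
```

```text
t: 4.57
ee_pos: [0.5035, -0.183, 0.1324]
tcp_rot: [0.98, 0.197, -0.0, 0.0]
force: [1.1, -0.4, -0.5]
finger_gap: 0.999
finger_force: 0.0
t: 5.4
ee_pos: [0.5031, -0.1827, 0.1315]
tcp_rot: [0.981, 0.196, -0.0, -0.0]
force: [0.0, 0.1, 0.7]
finger_gap: 0.327
finger_force: 0.0
```

```bash
python3 -m inch '[{"hand":-1,"translation":[0,0,0],"dr":[0,0,0]},{"hand":-1,"translation":[0,0,0],"dr":[0,0,0]},{"hand":-1,"translation":[0,0,0],"dr":[0,0,0]},{"hand":-1,"translation":[0,0,0],"dr":[0,0,0]},{"hand":-1,"translation":[0,0,0],"dr":[0,0,0]},{"hand":-1,"translation":[0,0,0],"dr":[0,0,0]}]'
python3 - <<'E'
from h import *
s=ctrl.get_state();print(R.from_quat(s['tcp_rot']).as_matrix().round(3))
E
```

```text
t: 5.9
ee_pos: [0.5031, -0.1827, 0.1315]
tcp_rot: [0.981, 0.196, -0.0, -0.0]
force: [-1.0, 0.0, 0.0]
finger_gap: 0.112
finger_force: 60.0
[[ 0.923  0.385 -0.   ]
 [ 0.385 -0.923  0.   ]
 [-0.    -0.    -1.   ]]
```

```bash
python3 -m inch '[{"hand":-1,"translation":[0,0,-10],"dr":[0,0,0]},{"hand":-1,"translation":[0,0,-25],"dr":[0,0,0]},{"hand":-1,"translation":[0,0,-30],"dr":[0,0,0]},{"hand":-1,"translation":[0,0,-35],"dr":[0,0,0]},{"hand":-1,"translation":[0,0,-20],"dr":[0,0,0]},{"hand":-1,"translation":[7,-15,0],"dr":[0,0,0]},{"hand":-1,"translation":[12,-25,0],"dr":[0,0,0]},{"hand":-1,"translation":[15,-32,0],"dr":[0,0,0]},{"hand":-1,"translation":[15,-32,0],"dr":[0,0,0]},{"hand":-1,"translation":[15,-32,0],"dr":[0,0,0]},{"hand":-1,"translation":[15,-32,0],"dr":[0,0,0]},{"hand":-1,"translation":[15,-32,0],"dr":[0,0,0]},{"hand":-1,"translation":[15,-32,0],"dr":[0,0,0]},{"hand":-1,"translation":[14,-29,0],"dr":[0,0,1.5]},{"hand":-1,"translation":[12,-25,0],"dr":[0,0,1.5]},{"hand":-1,"translation":[6,-10,0],"dr":[0,0,0]},{"hand":-1,"translation":[0,0,0],"dr":[0,0,0]},{"hand":-1,"translation":[0,0,0],"dr":[0,0,0]},{"hand":-1,"translation":[0,0,0],"dr":[0,0,0]},{"hand":-1,"translation":[0,0,0],"dr":[0,0,0]}]'
python3 - <<'E'
from h import *
s=ctrl.get_state();im=snap('wrist','w2.png');print(s['ee_pos'],R.from_quat(s['tcp_rot']).as_matrix().round(3));np.save('w2',np.r_[s['ee_pos'],s['tcp_rot']])
sc=snap('scene','s2.png');tp=snap('top','t2.png')
u,v=map(int,proj('scene',[.55,.15,.17]));a,b=map(int,proj('top',[.56,.15,.17]));print(u,v,a,b)
c=lambda i,x,y:cv2.resize(i[y-48:y+48,x-64:x+64],(400,300),interpolation=cv2.INTER_CUBIC)[:,:,::-1]
cv2.imwrite('pics/c2.png',np.hstack([c(sc,u,v),c(tp,a,b)]))
E
```

```text
t: 7.57
ee_pos: [0.5209, 0.1429, 0.2518]
tcp_rot: [0.986, 0.169, 0.0, -0.0]
force: [-0.1, -0.6, -2.9]
finger_gap: 0.109
finger_force: 60.0
[0.52090087 0.14294521 0.25179924] [[ 0.943  0.334  0.   ]
 [ 0.334 -0.943  0.   ]
 [ 0.    -0.    -1.   ]]
350 205 279 232
```

View pics/w2.png

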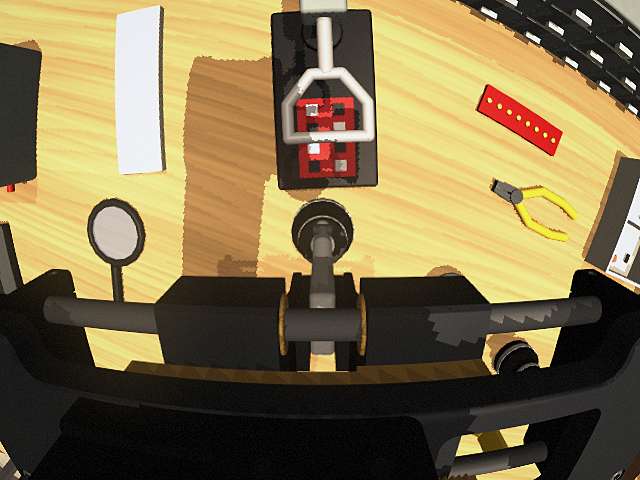

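View pics/c2.png

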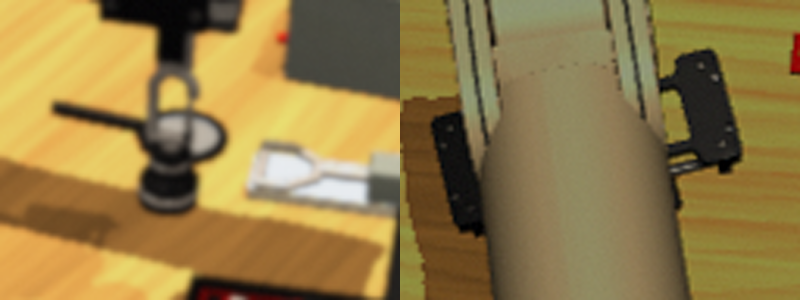

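Wrist view: the bar runs from (289,135) to (368,138), and the light's head centre is at (322,232). The light hangs upright, gate towards the ring.

Run:
```python
from h import *
w=np.load('w2.npy');s=dict(ee_pos=w[:3],tcp_rot=w[3:])
im=cv2.imread('pics/w2.png')[120:150,280:384]
g=im.min(2)
print([(x+280,int(round(np.average(np.arange(30),weights=(g[:,x]>135)+1e-6)+120)),int((g[:,x]>135).sum())) for x in range(4,100,6)])
Q=R.from_quat(w[3:]).as_matrix()
for u,v,z in((292,135.5,.17),(366,138,.17),(329,137,.17),(322,231,.142)):
  p=won(u,v,z,s);print(p.round(4),'tool mm',(Q.T@(p-w[:3])*1000).round(1))
```

```text
[(284, 134, 0), (290, 137, 3), (296, 137, 3), (302, 137, 3), (308, 143, 8), (314, 140, 16), (320, 135, 8), (326, 134, 8), (332, 135, 10), (338, 132, 19), (344, 132, 19), (350, 136, 11), (356, 135, 11), (362, 135, 11), (368, 130, 21), (374, 134, 0)]
[0.5835 0.1867 0.17  ] tool mm [ 73.6 -20.3  81.8]
[0.5982 0.1407 0.17  ] tool mm [72.1 27.9 81.8]
[0.5905 0.1636 0.17  ] tool mm [72.5  3.7 81.8]
[0.5228 0.1446 0.142 ] tool mm [  2.3  -0.9 109.8]
```

```bash
python3 -m inch '[{"hand":-1,"translation":[5,2,12],"dr":[0,0,0]},{"hand":-1,"translation":[10,2,14],"dr":[0,0,0]},{"hand":-1,"translation":[10,0,7],"dr":[0,0,0]},{"hand":-1,"translation":[10,0,0],"dr":[0,0,0]},{"hand":-1,"translation":[5,0,0],"dr":[0,0,0]},{"hand":-1,"translation":[0,0,0],"dr":[0,0,0]},{"hand":-1,"translation":[0,0,0],"dr":[0,0,0]},{"hand":-1,"translation":[0,0,0],"dr":[0,0,0]}]'
python3 - <<'E'
from h import *
s=ctrl.get_state();im=snap('wrist','w3.png')
sc=snap('scene','s3.png');print(s['force'])
u,v=map(int,proj('scene',[.58,.16,.16]))
a=cv2.resize(sc[v-36:v+36,u-48:u+48],(400,300),interpolation=cv2.INTER_CUBIC)
b=cv2.resize(im[60:300,160:480],(400,300))
cv2.imwrite('pics/c3.png',np.hstack([a,b])[:,:,::-1])
E
```

```text
t: 8.38
ee_pos: [0.5596, 0.1539, 0.2188]
tcp_rot: [0.985, 0.17, 0.0, -0.0]
force: [-0.2, 0.3, -2.7]
finger_gap: 0.11
finger_force: 60.0
[-0.15242548  0.34745101 -2.70583893]
```

View pics/c3.png

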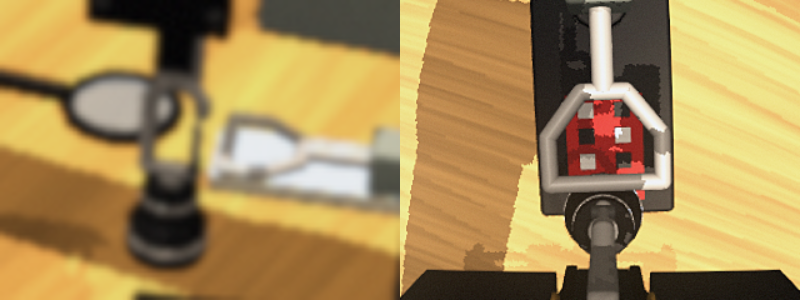

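The hook is centred on the bar (both at about column 605 of the crop), about 10 mm short of it and at the right height. Next I push slowly.

```bash
python3 -m inch '[{"hand":-1,"translation":[4,0,0],"dr":[0,0,0]},{"hand":-1,"translation":[4,0,0],"dr":[0,0,0]},{"hand":-1,"translation":[4,0,0],"dr":[0,0,0]},{"hand":-1,"translation":[4,0,0],"dr":[0,0,0]},{"hand":-1,"translation":[4,0,0],"dr":[0,0,0]},{"hand":-1,"translation":[0,0,0],"dr":[0,0,0]},{"hand":-1,"translation":[0,0,0],"dr":[0,0,0]},{"hand":-1,"translation":[0,0,0],"dr":[0,0,0]}]'
python3 -m inch '[{"hand":-1,"translation":[4,0,0],"dr":[0,0,0]},{"hand":-1,"translation":[4,0,0],"dr":[0,0,0]},{"hand":-1,"translation":[4,0,0],"dr":[0,0,0]},{"hand":-1,"translation":[0,0,0],"dr":[0,0,0]},{"hand":-1,"translation":[0,0,0],"dr":[0,0,0]},{"hand":-1,"translation":[0,0,0],"dr":[0,0,0]}]'
```

```text
t: 9.15
ee_pos: [0.5786, 0.1608, 0.2184]
tcp_rot: [0.985, 0.17, -0.0, 0.0]
force: [-0.4, -0.3, -2.4]
finger_gap: 0.109
finger_force: 60.0
t: 9.65
ee_pos: [0.5897, 0.1651, 0.2183]
tcp_rot: [0.985, 0.17, -0.0, -0.0]
force: [-4.3, -1.4, -4.9]
finger_gap: 0.109
finger_force: 60.0
```

```bash
for i in 1 2; do :; done; python3 -m inch '[{"hand":-1,"translation":[3,0,0],"dr":[0,0,0]},{"hand":-1,"translation":[3,0,0],"dr":[0,0,0]},{"hand":-1,"translation":[2,0,0],"dr":[0,0,0]},{"hand":-1,"translation":[0,0,0],"dr":[0,0,0]},{"hand":-1,"translation":[0,0,0],"dr":[0,0,0]}]'
python3 -m inch '[{"hand":-1,"translation":[3,0,0],"dr":[0,0,0]},{"hand":-1,"translation":[3,0,0],"dr":[0,0,0]},{"hand":-1,"translation":[2,0,0],"dr":[0,0,0]},{"hand":-1,"translation":[0,0,0],"dr":[0,0,0]},{"hand":-1,"translation":[0,0,0],"dr":[0,0,0]}]'
python3 - <<'E'
from h import *
s=ctrl.get_state();im=snap('wrist','w4.png')
sc=snap('scene','s4.png');print(s['force'])
u,v=map(int,proj('scene',[.6,.17,.16]))
a=cv2.resize(sc[v-36:v+36,u-48:u+48],(400,300),interpolation=cv2.INTER_CUBIC)
b=cv2.resize(im[60:300,160:480],(400,300))
cv2.imwrite('pics/c4.png',np.hstack([a,b])[:,:,::-1])
E
```

```text
t: 10.07
ee_pos: [0.5971, 0.1675, 0.2182]
tcp_rot: [0.985, 0.17, -0.0, 0.0]
force: [-4.0, -2.2, -5.2]
finger_gap: 0.106
finger_force: 60.0
t: 10.48
ee_pos: [0.6044, 0.1701, 0.2179]
tcp_rot: [0.985, 0.17, -0.001, 0.0]
force: [-4.9, -2.8, -6.0]
finger_gap: 0.111
finger_force: 60.0
[-4.91363279 -2.82424349 -6.02994482]
```

View pics/c4.png

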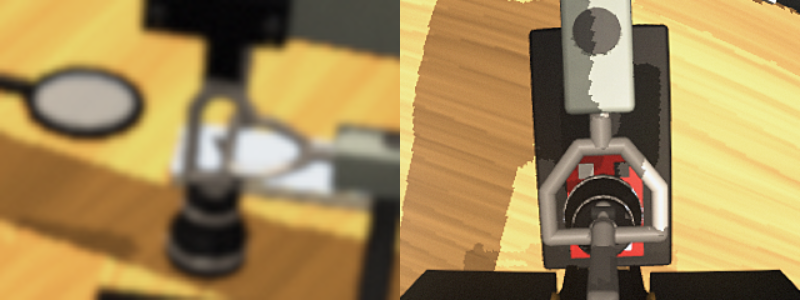

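The gate is leaning inward and the ring has yielded about 22 mm. I'll push a little more, then sink the light.

```bash
python3 -m inch '[{"hand":-1,"translation":[3,0,0],"dr":[0,0,0]},{"hand":-1,"translation":[3,0,0],"dr":[0,0,0]},{"hand":-1,"translation":[2,0,0],"dr":[0,0,0]},{"hand":-1,"translation":[0,0,0],"dr":[0,0,0]},{"hand":-1,"translation":[0,0,0],"dr":[0,0,0]}]'
python3 -m inch '[{"hand":-1,"translation":[0,0,2],"dr":[0,0,0]},{"hand":-1,"translation":[0,0,2],"dr":[0,0,0]},{"hand":-1,"translation":[0,0,2],"dr":[0,0,0]},{"hand":-1,"translation":[0,0,0],"dr":[0,0,0]},{"hand":-1,"translation":[0,0,0],"dr":[0,0,0]}]'
```

```text
t: 11.0
ee_pos: [0.6118, 0.1728, 0.2176]
tcp_rot: [0.985, 0.17, -0.001, 0.0]
force: [-5.1, -2.2, -10.8]
finger_gap: 0.115
finger_force: 60.0
t: 11.42
ee_pos: [0.6126, 0.1732, 0.2129]
tcp_rot: [0.985, 0.17, 0.0, -0.0]
force: [-3.4, -1.2, -3.5]
finger_gap: 0.106
finger_force: 60.0
```

```bash
python3 -m inch '[{"hand":-1,"translation":[0,0,2],"dr":[0,0,0]},{"hand":-1,"translation":[0,0,2],"dr":[0,0,0]},{"hand":-1,"translation":[0,0,2],"dr":[0,0,0]},{"hand":-1,"translation":[0,0,0],"dr":[0,0,0]},{"hand":-1,"translation":[0,0,0],"dr":[0,0,0]}]'
python3 -m inch '[{"hand":-1,"translation":[0,0,2],"dr":[0,0,0]},{"hand":-1,"translation":[0,0,2],"dr":[0,0,0]},{"hand":-1,"translation":[0,0,2],"dr":[0,0,0]},{"hand":-1,"translation":[0,0,0],"dr":[0,0,0]},{"hand":-1,"translation":[0,0,0],"dr":[0,0,0]}]'
python3 - <<'E'
from h import *
s=ctrl.get_state();im=snap('wrist','w5.png')
sc=snap('scene','s5.png');print(s['force'])
u,v=map(int,proj('scene',[.61,.17,.16]))
a=cv2.resize(sc[v-36:v+36,u-48:u+48],(400,300),interpolation=cv2.INTER_CUBIC)
b=cv2.resize(im[60:300,160:480],(400,300))
cv2.imwrite('pics/c5.png',np.hstack([a,b])[:,:,::-1])
E
```

```text
t: 11.83
ee_pos: [0.6124, 0.173, 0.2063]
tcp_rot: [0.985, 0.17, -0.0, 0.0]
force: [-4.1, -0.9, -3.4]
finger_gap: 0.108
finger_force: 60.0
t: 12.25
ee_pos: [0.6123, 0.1731, 0.2002]
tcp_rot: [0.985, 0.17, -0.0, 0.0]
force: [-3.9, -1.5, -4.7]
finger_gap: 0.108
finger_force: 60.0
[-3.89145534 -1.51626701 -4.72336433]
```

View pics/c5.png

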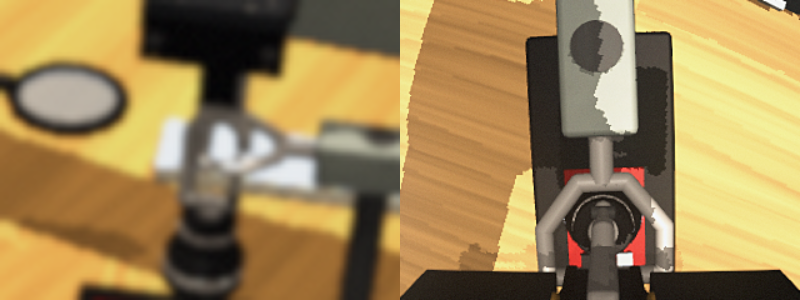

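The bar is inside the hook against the spine, with the ring still displaced about 17–20 mm. Next I back off to relax the ring.

```bash
python3 -m inch '[{"hand":-1,"translation":[-3,0,0],"dr":[0,0,0]},{"hand":-1,"translation":[-3,0,0],"dr":[0,0,0]},{"hand":-1,"translation":[-3,0,0],"dr":[0,0,0]},{"hand":-1,"translation":[-3,0,0],"dr":[0,0,0]},{"hand":-1,"translation":[-3,0,0],"dr":[0,0,0]},{"hand":-1,"translation":[0,0,0],"dr":[0,0,0]},{"hand":-1,"translation":[0,0,0],"dr":[0,0,0]}]'
python3 -m inch '[{"hand":-1,"translation":[-3,0,0],"dr":[0,0,0]},{"hand":-1,"translation":[-3,0,0],"dr":[0,0,0]},{"hand":-1,"translation":[-2,0,0],"dr":[0,0,0]},{"hand":-1,"translation":[0,0,0],"dr":[0,0,0]},{"hand":-1,"translation":[0,0,0],"dr":[0,0,0]},{"hand":-1,"translation":[0,0,0],"dr":[0,0,0]}]'
```

```text
t: 12.93
ee_pos: [0.5983, 0.1681, 0.2008]
tcp_rot: [0.985, 0.17, 0.0, -0.0]
force: [-1.4, -0.3, -2.7]
finger_gap: 0.107
finger_force: 60.0
t: 13.43
ee_pos: [0.5909, 0.1655, 0.2006]
tcp_rot: [0.985, 0.17, 0.0, -0.0]
force: [-0.3, -0.7, -2.9]
finger_gap: 0.109
finger_force: 60.0
```

```bash
python3 -m inch '[{"hand":-1,"translation":[-2,0,2],"dr":[0,0,0]},{"hand":-1,"translation":[0,0,2],"dr":[0,0,0]},{"hand":-1,"translation":[0,0,1],"dr":[0,0,0]},{"hand":-1,"translation":[0,0,0],"dr":[0,0,0]},{"hand":-1,"translation":[0,0,0],"dr":[0,0,0]},{"hand":-1,"translation":[0,0,0],"dr":[0,0,0]}]'
python3 -m inch '[{"hand":-1,"translation":[0,0,1],"dr":[0,0,0]},{"hand":-1,"translation":[0,0,1],"dr":[0,0,0]},{"hand":-1,"translation":[0,0,0],"dr":[0,0,0]},{"hand":-1,"translation":[0,0,0],"dr":[0,0,0]},{"hand":-1,"translation":[0,0,0],"dr":[0,0,0]}]'
```

```text
t: 13.93
ee_pos: [0.589, 0.1647, 0.1956]
tcp_rot: [0.985, 0.17, 0.0, -0.0]
force: [0.5, 0.6, -2.9]
finger_gap: 0.108
finger_force: 60.0
t: 14.35
ee_pos: [0.589, 0.1647, 0.1935]
tcp_rot: [0.985, 0.17, -0.0, -0.0]
force: [0.0, -0.4, -3.0]
finger_gap: 0.11
finger_force: 60.0
```

```bash
python3 -m inch '[{"hand":-1,"translation":[0,0,0.5],"dr":[0,0,0]},{"hand":-1,"translation":[0,0,0.5],"dr":[0,0,0]},{"hand":-1,"translation":[0,0,0],"dr":[0,0,0]},{"hand":-1,"translation":[0,0,0],"dr":[0,0,0]},{"hand":-1,"translation":[0,0,0],"dr":[0,0,0]}]'
python3 -m inch '[{"hand":-1,"translation":[0,0,0.5],"dr":[0,0,0]},{"hand":-1,"translation":[0,0,0],"dr":[0,0,0]},{"hand":-1,"translation":[0,0,0],"dr":[0,0,0]},{"hand":-1,"translation":[0,0,0],"dr":[0,0,0]}]'
```

```text
t: 14.77
ee_pos: [0.5891, 0.1648, 0.1928]
tcp_rot: [0.985, 0.17, 0.0, -0.0]
force: [0.4, 0.1, -0.5]
finger_gap: 0.111
finger_force: 60.0
t: 15.1
ee_pos: [0.5893, 0.1648, 0.1925]
tcp_rot: [0.985, 0.17, 0.0, -0.0]
force: [-0.6, 0.3, 4.6]
finger_gap: 0.111
finger_force: 60.0
```

The weight is on the ring. I'll ease up slightly, reduce the grip, then open slowly.

```bash
python3 -m inch '[{"hand":-1,"translation":[0,0,-0.5],"dr":[0,0,0]},{"hand":-1,"translation":[0,0,0],"dr":[0,0,0]},{"hand":-1,"translation":[0,0,0],"dr":[0,0,0]}]' 15
python3 -m inch '[{"hand":-1,"translation":[0,0,0],"dr":[0,0,0]},{"hand":-1,"translation":[0,0,0],"dr":[0,0,0]},{"hand":-1,"translation":[0,0,0],"dr":[0,0,0]}]' 3
python3 -m inch '[{"hand":-0.7,"translation":[0,0,0],"dr":[0,0,0]},{"hand":-0.6,"translation":[0,0,0],"dr":[0,0,0]},{"hand":-0.5,"translation":[0,0,0],"dr":[0,0,0]},{"hand":-0.3,"translation":[0,0,0],"dr":[0,0,0]},{"hand":-0.1,"translation":[0,0,0],"dr":[0,0,0]},{"hand":0.1,"translation":[0,0,0],"dr":[0,0,0]},{"hand":0.3,"translation":[0,0,0],"dr":[0,0,0]},{"hand":0.3,"translation":[0,0,0],"dr":[0,0,0]},{"hand":0.3,"translation":[0,0,0],"dr":[0,0,0]},{"hand":0.3,"translation":[0,0,0],"dr":[0,0,0]},{"hand":0.3,"translation":[0,0,0],"dr":[0,0,0]},{"hand":0.3,"translation":[0,0,0],"dr":[0,0,0]}]'
python3 - <<'E'
from h import *
im=snap('wrist','w6.png');sc=snap('scene','s6.png')
u,v=map(int,proj('scene',[.59,.165,.16]))
a=cv2.resize(sc[v-36:v+36,u-48:u+48],(400,300),interpolation=cv2.INTER_CUBIC)
b=cv2.resize(im[150:390,160:480],(400,300))
cv2.imwrite('pics/c6.png',np.hstack([a,b])[:,:,::-1])
E
```

```text
t: 15.35
ee_pos: [0.5891, 0.1647, 0.1926]
tcp_rot: [0.985, 0.17, 0.0, -0.0]
force: [0.5, 0.5, 1.7]
finger_gap: 0.114
finger_force: 15.0
t: 15.6
ee_pos: [0.589, 0.1647, 0.1926]
tcp_rot: [0.985, 0.17, 0.0, -0.0]
force: [0.2, 0.0, 1.4]
finger_gap: 0.113
finger_force: 3.0
t: 16.6
ee_pos: [0.589, 0.1647, 0.1925]
tcp_rot: [0.985, 0.17, 0.0, -0.0]
force: [0.2, -0.5, -0.5]
finger_gap: 0.649
finger_force: 0.0
```

View pics/c6.png

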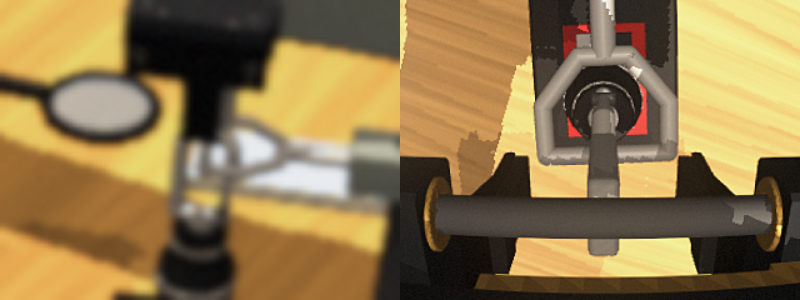

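The light hangs from the bar with the fingers clear on both sides. I'll retreat straight up, wait, and look again.

```bash
python3 -m inch '[{"hand":0.3,"translation":[0,0,-10],"dr":[0,0,0]},{"hand":0.3,"translation":[0,0,-20],"dr":[0,0,0]},{"hand":0.3,"translation":[0,0,-30],"dr":[0,0,0]},{"hand":0.3,"translation":[0,0,-40],"dr":[0,0,0]},{"hand":0.3,"translation":[0,0,-30],"dr":[0,0,0]},{"hand":0.3,"translation":[0,0,0],"dr":[0,0,0]},{"hand":0.3,"translation":[0,0,0],"dr":[0,0,0]},{"hand":0.3,"translation":[0,0,0],"dr":[0,0,0]},{"hand":0.3,"translation":[0,0,0],"dr":[0,0,0]},{"hand":0.3,"translation":[0,0,0],"dr":[0,0,0]},{"hand":0.3,"translation":[0,0,0],"dr":[0,0,0]},{"hand":0.3,"translation":[0,0,0],"dr":[0,0,0]},{"hand":0.3,"translation":[0,0,0],"dr":[0,0,0]},{"hand":0.3,"translation":[0,0,0],"dr":[0,0,0]},{"hand":0.3,"translation":[0,0,0],"dr":[0,0,0]},{"hand":0.3,"translation":[0,0,0],"dr":[0,0,0]},{"hand":0.3,"translation":[0,0,0],"dr":[0,0,0]}]'
python3 -m inch '[{"hand":0.3,"translation":[0,0,0],"dr":[0,0,0]},{"hand":0.3,"translation":[0,0,0],"dr":[0,0,0]},{"hand":0.3,"translation":[0,0,0],"dr":[0,0,0]},{"hand":0.3,"translation":[0,0,0],"dr":[0,0,0]},{"hand":0.3,"translation":[0,0,0],"dr":[0,0,0]},{"hand":0.3,"translation":[0,0,0],"dr":[0,0,0]},{"hand":0.3,"translation":[0,0,0],"dr":[0,0,0]},{"hand":0.3,"translation":[0,0,0],"dr":[0,0,0]},{"hand":0.3,"translation":[0,0,0],"dr":[0,0,0]},{"hand":0.3,"translation":[0,0,0],"dr":[0,0,0]},{"hand":0.3,"translation":[0,0,0],"dr":[0,0,0]},{"hand":0.3,"translation":[0,0,0],"dr":[0,0,0]}]' | head -1
python3 - <<'E'
from h import *
sc=snap('scene','s7.png');u,v=map(int,proj('scene',[.59,.165,.16]))
f=lambda i:cv2.resize(i[v-36:v+36,u-48:u+48],(400,300),interpolation=cv2.INTER_CUBIC)
w=snap('wrist','w7a.png')
for _ in range(6):w2=ctrl.capture('wrist')
print('motion',cv2.absdiff(w,w2).mean(),cv2.absdiff(sc,ctrl.capture('scene'))[v-36:v+36,u-48:u+48].mean())
cv2.imwrite('pics/c7.png',np.hstack([f(sc),cv2.resize(w[90:330,160:480],(400,300))])[:,:,::-1])
E
```

```text
t: 18.12
ee_pos: [0.589, 0.1647, 0.3226]
tcp_rot: [0.985, 0.17, 0.0, -0.0]
force: [-0.7, 0.4, 0.3]
finger_gap: 0.651
finger_force: 0.0
t: 19.12
motion 3.0228797743055558 0.5170235339506173
```

View pics/c7.png

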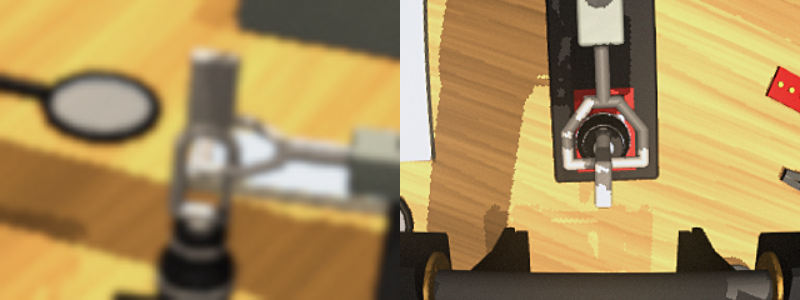

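The light hangs upright on the bar with the gate side closed and the gripper clear. I'll let it settle a little, then hand in.

```bash
for i in 1 2 3; do python3 -m inch '[{"hand":0.3,"translation":[0,0,0],"dr":[0,0,0]},{"hand":0.3,"translation":[0,0,0],"dr":[0,0,0]},{"hand":0.3,"translation":[0,0,0],"dr":[0,0,0]},{"hand":0.3,"translation":[0,0,0],"dr":[0,0,0]},{"hand":0.3,"translation":[0,0,0],"dr":[0,0,0]},{"hand":0.3,"translation":[0,0,0],"dr":[0,0,0]},{"hand":0.3,"translation":[0,0,0],"dr":[0,0,0]},{"hand":0.3,"translation":[0,0,0],"dr":[0,0,0]},{"hand":0.3,"translation":[0,0,0],"dr":[0,0,0]},{"hand":0.3,"translation":[0,0,0],"dr":[0,0,0]},{"hand":0.3,"translation":[0,0,0],"dr":[0,0,0]},{"hand":0.3,"translation":[0,0,0],"dr":[0,0,0]}]' | head -1; done
python3 -c "from station import ctrl;print(ctrl.sign_off())"
```

```text
t: 20.57
t: 21.57
t: 22.57
the job is handed in; nothing more can be done
None
```

I clipped the light onto the D-ring, let go of it and handed the job in at about 23 s; the last picture shows it hanging upright with the gate side closed, but the hand-in gave no verdict.

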